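# Index the jeweller's dividing table by one hole and clamp it

### The job

On the small dividing table, press the indexing plunger down with a fingertip and turn the table anticlockwise (seen from above) to the next hole, so that the plunger springs fully back up with its pin in that hole. Then push the clamp lever clockwise (seen from above) all the way to its stop, and leave everything untouched. Only press and push: do not lift or pinch anything, do not turn the table the wrong way or on past that hole, and leave the pendant on the table and the other things on the bench where they are.

Things in the scene. Friction and masses are not known exactly. Their poses are not given: they have to be found in the camera images.
- rotary_table: The fixed frame of the dividing table: grey square base plate 170 x 170 x 16 mm, bolted down. Origin: on the vertical turning axis, at bench level, z up. It carries the steel index ring (172 mm diameter, top at 60 mm) and the turning aluminium faceplate (116 mm diameter, top at 76 mm) with a forked arm for the plunger. At the start the arm points along this frame's -x.
- plunger_top (a point): Centre of the flat top of the plunger's round steel head (34 mm diameter, 12 mm thick) on a thin stem at the end of the faceplate's arm, 98 mm from the turning axis; 104 mm above the bench released, 90 mm fully pressed. It goes round with the faceplate and down with the plunger. Fingertips pressing it down have friction enough to drag it round.
- next_hole (a point): Fixed point on top of the index ring (60 mm above the bench): centre of the hole the pin is to enter, the first anticlockwise from above. The ring has 12 holes of 13 mm, 30 degrees apart, 72 mm from the axis. The brass pin (10 mm, rounded tip) lies between the axis and the plunger head, on the same line.
- plunger (a joint): How far the plunger is pressed (m): 0 released, pin up in a hole, faceplate locked; 0.014 at the lower stop. Spring 4.3 N at the top, 9.4 N at the bottom. The pin is clear of the ring from 0.0115. Let go between holes, it stays at about 0.011, the pin rubbing under the ring, and snaps up when the head or arm is pushed on to a hole.
- faceplate (a joint): Angle of the faceplate with plunger and arm about the vertical axis (rad), positive anticlockwise from above; 0 at the start, 0.5236 (30 degrees) at the next hole, play in a hole about 0.02 either way. Friction 0.10 N m; it stays where it is left.
- clamp (a joint): Angle of the clamp lever (rad), growing clockwise seen from above; 0 fully open, 1.2 at its stop (clamped). Starts between 0 and 0.3. It stays where it is left; friction 0.14 N m, about 3 N at the post.
- clamp_knob (a point): Centre of the black ball (22 mm diameter) on top of the clamp lever's upright steel post (14 mm diameter, from 40 mm up to the ball, whose centre is 84 mm above the bench). The flat bar below the post lies 34 to 44 mm above the bench. The post is 48 mm from the pivot.
- clamp_pivot (a point): A point on the vertical axis of the clamp lever, at the height of the ball's centre (84 mm above the bench); fixed, 108 mm from the turning axis on the +y side of the base plate. The pivot boss reaches 46 mm above the bench.
- pendant: Loose steel pendant blank, 46 mm diameter, 16 mm high, lying in the low lip at the centre of the faceplate (origin at the centre of its underside, 76 mm above the bench); it rides round with the plate.
- bangle: Loose brass bangle lying flat beside the base plate, 62 mm outside diameter, 12 mm high; not to be disturbed.
- stone_cup: Small white cup, 56 mm diameter, 32 mm high, beyond the base plate; not to be disturbed.
- bench_block: Square steel bench block, 90 x 90 x 22 mm; not to be disturbed.
- hammer: Hammer lying on the bench; not to be disturbed.
- flux_jar: Amber glass jar, 52 mm diameter, 60 mm high; not to be disturbed.
- spool: Wooden spool, 40 mm diameter, 36 mm high; not to be disturbed.
- piercing_saw: Jeweller's saw frame lying flat, about 230 x 105 mm; not to be disturbed.
Mind the look-alikes: they are no part of the job. Leave any black or turquoise look-alike of the pendant alone.

How it is judged (in metres and radians):
On the way, in this order (a step that is already met when the one before it is completed fails the run):
1. the plunger is pressed in, the table still at its first hole (value of joint plunger above 0.009 m and value of joint faceplate below 0.26 rad), for 0.02 s.
2. the table is at the next hole with the plunger sprung back up (value of joint faceplate between 0.475 and 0.572 rad and value of joint plunger below 0.0025 m), for 0.2 s.
3. the clamp lever is pushed to its stop (all of step 2 and value of joint clamp above 1.08 rad), for 0.2 s.
At the end, for the whole second after the job is handed in: The faceplate stands at the next hole anticlockwise (0.475 to 0.572 rad), the plunger is back up to within 2.5 mm, the clamp lever is within 0.12 rad of its stop, the pendant rests at the centre of the faceplate (within 10 mm) (all of step 3 and linear speed of pendant below 0.02 m/s and horizontal distance between pendant and rotary_table below 0.01 m); the robot touches nothing.
It fails at once if the table is turned the wrong way (more than 8 degrees) or on past the hole (more than 15 degrees) (value of joint faceplate below -0.14 rad or value of joint faceplate above 0.785 rad).
It fails at once if the pendant is lifted or knocked out of its seat (distance of pendant from where it was at the start of the episode above 0.012 m).
It fails at once if a bystander is lifted or moved by more than 25 mm (distance of any of bangle, stone_cup, bench_block, hammer, flux_jar, spool, piercing_saw from where it was at the start of the episode above 0.025 m).
It also fails if it takes over 51 s, if anything falls off the work surface, if the arm or the gripper's body presses on something with over 40 N, if the wrist force passes 120 N, or if a joint passes its speed limit or range.

### The arm

A 7-joint arm with a two-finger parallel gripper is mounted at the origin on the work surface. World frame = base frame: x ahead of the robot, y to its left, z up, the work surface at z = 0. Lengths are in m, angles in degrees, forces in N, time in s.
With the tool pointing down it reaches from about 0.425 to 0.95 m from the base axis. Payload 4.7 kg.
Tool frame: the origin (TCP) lies on the front face of the gripper's body, between the roots of the fingers; the fingertips stand 70 mm ahead of it and the grasp point (between the pads) lies r.hold_point_z ahead of it (r.hold_point_z is the distance from the TCP to the grasp point, in m); y points along the fingers, x is the direction in which the jaws open and shut, and the axes are right-handed (so a half turn about y gives the same grasp; the last joint's range is limited). The gripper opens to 87 mm and grips with 3 to 60 N. Pads are 19 mm wide; open, the fingers measure 117 mm over their backs; the gripper's body (75 mm by 190 mm) begins 51 mm behind the grasp point.
Start: joints at [66.641, 26.849, -2.785, 87.806, 1.381, 65.374, -4.715], TCP at [0.25, -0.627, 0.292] pointing down, gripper open.
Joint ranges: [-148.3, 148.3], [-19.14, 114.17], [-79.39, 73.82], [5.75, 140.21], [-59.74, 239.74], [12.07, 113.84], [-152.46, 152.46]. Speed limits (degrees/s): [147.25, 147.25, 180, 180, 180, 180, 180].

### API

Orientations are given as a 3x3 rotation matrix whose columns are the frame's x, y, z axes.
In Python, from workcell import sensors, viewer, order, r gives the robot as it stands.
- The arm moves only by the tool move_arm, never from a script. Its argument "increments" is a list of rows, each a list of 6 numbers: the shift along the tool's x, y, z in cm, then the turn, a rotation vector about the tool's x, y, z in rad. In form: [[dx, dy, dz, ax, ay, az], ...]. A call has 1 to 12 rows; each row is the pose to reach, as a shift and turn from the pose commanded when the call began, along the tool's axes at that moment; what a row does not reach only later rows make up. A row lasts 1/10 s, in which the tool goes at most 50 mm and 8.59 degrees, less where a joint would pass 70% of its speed; a pose out of reach is approached as far as the arm can. A call with a gripper value outside its range is refused whole. "grip" is the finger opening in cm, from 0 to 8.7, set as the call begins (left out, the last holds). The fingers move at their own pace and stop on an object; "grip_force" is the grip in N (left out, the last holds). Time passes only in rows, so rows that repeat a pose let the fingers close. It gives the time, the measured TCP pose, the force and the opening at its end, in the units of the state.
- sensors.read_state(): the state, without advancing time (a new reading comes with each control period).
- viewer.capture(name): name is "side" or "top"; returns a dict with "img" (400x640x3 uint8, red, green, blue), "fx", "fy", "cx", "cy" (pixels), "dist_coeffs" ([k1, k2, p1, p2, k3] as OpenCV has them; the pictures are not rectified), "position" and "rotation" of the camera in the world. Camera axes: x right, y down, z forward; pixel columns grow to the right and rows downward; lengths in m; the calibration is good to about 2 mm. A picture is of the moment at which its call begins. There is no depth.
- order.job_done(): hands the job in, once; it reports no verdict.
The state is a dict: "time": time; "q": joint angles; "joint_vel": joint speeds; "effort": joint torques, N m; "tool_pos": TCP position; "eef_rot": TCP orientation; "ft_force": force on the tool from outside, world axes, zero at the start; "wrist_torque": the same for the moment, N m; "finger_gap": opening from 0.0 (shut) to 1.0 (fully open).
Only numpy, scipy, OpenCV 4.12 (cv2) and the standard library are available. Lean on these libraries where they do the work, as an engineer would, in place of code of your own. Each camera call takes 0.05 s, during which the arm holds its last target. There are 200 camera calls.

## Working session

There is one attempt and no reset: what is moved stays moved. The work goes in short steps, Python scripts to look and compute and a tool call to move; the robot and the scene stay as the last step left them, time stands still between calls to the robot, and variables do not carry over. Pictures are saved under pics/ and viewed, about 8 in all and at most 12, crops included, and the job is handed in when it is done.

Besides the shell and the picture viewer there is one more tool, called after "Emit:" in YAML: its name, and indented under it one key for each argument. move_arm: Moves the arm, as the interface text tells. Its arguments: {"type":"object","properties":{"increments":{"type":"array","items":{"type":"array","items":{"type":"number"}}},"grip":{"type":"number"},"grip_force":{"type":"number"}},"required":["increments"]}

```bash
mkdir -p pics
python3 - <<'E'
from workcell import sensors, viewer, r
import cv2,numpy as np
s=sensors.read_state();print(s['time'],s['tool_pos'],np.round(s['eef_rot'],3).tolist(),s['ft_force'],s['finger_gap'],r.hold_point_z)
for n in('top','side'):
    c=viewer.capture(n);cv2.imwrite(f'pics/{n}0.png',c['img'][:,:,::-1])
    print({k:(np.round(v,4).tolist()) for k,v in c.items() if k!='img'})
E
```

```text
0.0 [ 0.24945927 -0.62669219  0.29118537] [[0.37, -0.001, 0.929], [-0.929, 0.002, 0.37], [-0.002, -1.0, -0.0]] [ 0.20109724 -0.06265407 -0.77165913] 1.0019345620367222 0.051
{'fx': 444.2013, 'fy': 444.2013, 'cx': 318.9327, 'cy': 194.5252, 'dist_coeffs': [-0.0348, 0.0, 0.0, 0.0, 0.0], 'position': [0.275, -0.0266, 1.4086], 'rotation': [[0.0485, -0.9755, 0.2147], [-0.9988, -0.0474, 0.01], [0.0004, -0.215, -0.9766]]}
{'fx': 484.0463, 'fy': 484.0463, 'cx': 318.3608, 'cy': 197.6717, 'dist_coeffs': [-0.1054, 0.0, 0.0, 0.0, 0.0], 'position': [-0.2081, 0.8086, 0.9397], 'rotation': [[-0.7583, -0.3695, 0.5371], [-0.6515, 0.4587, -0.6043], [-0.0231, -0.8081, -0.5885]]}
```

View pics/top0.png

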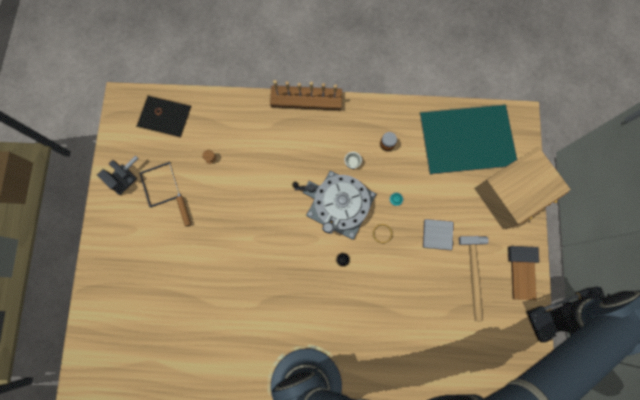

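View pics/side0.png

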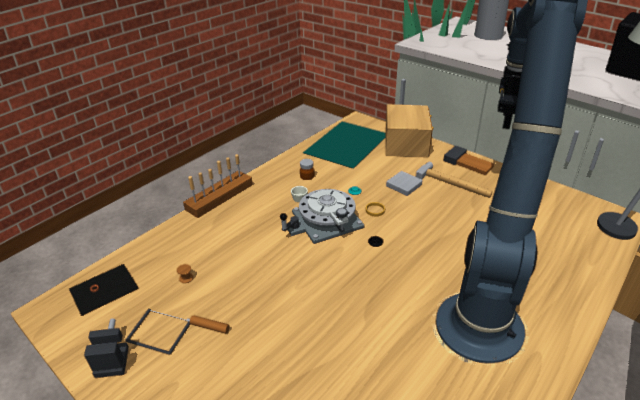

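Run:
```python
import cv2
a=cv2.imread('pics/top0.png')[145:275,270:430];b=cv2.imread('pics/side0.png')[175:255,265:385]
cv2.imwrite('pics/c1.png',cv2.resize(a,None,fx=5,fy=5,interpolation=cv2.INTER_CUBIC)[:600])
cv2.imwrite('pics/c2.png',cv2.resize(b,None,fx=6,fy=6,interpolation=cv2.INTER_CUBIC))
```

```text
(no output)
```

View pics/c1.png

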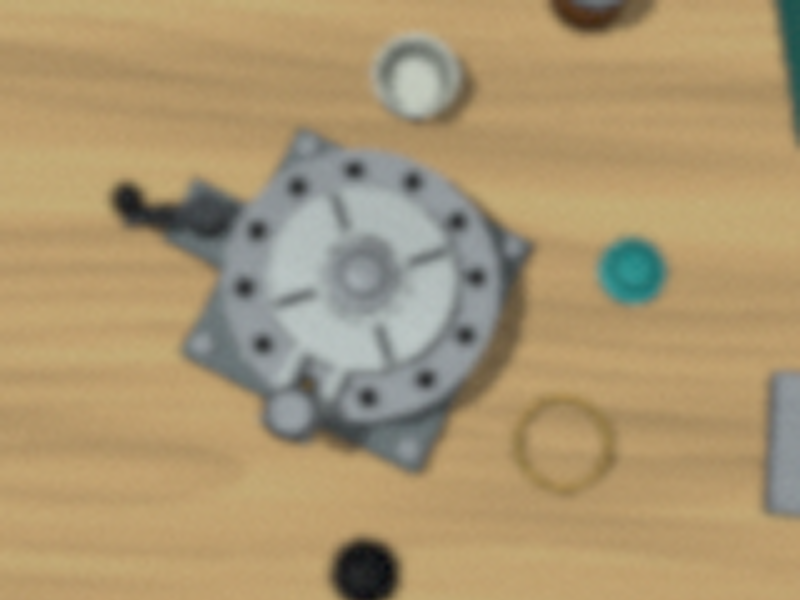

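View pics/c2.png

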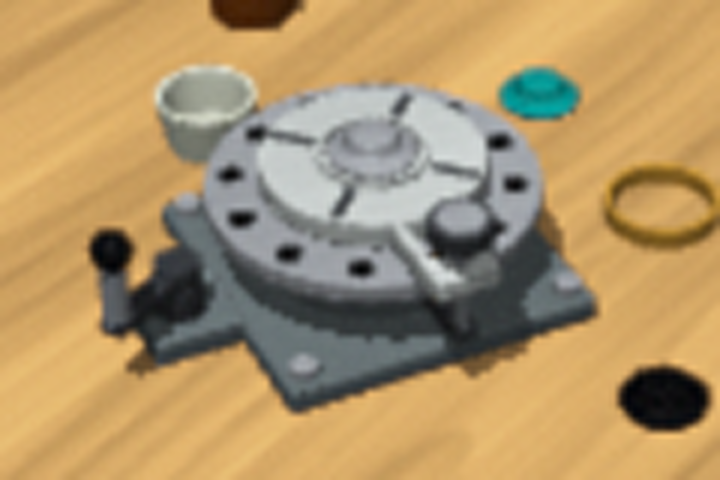

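```bash
cat > h.py <<'E'
import numpy as np,cv2
C={'top':(444.2013,318.9327,194.5252,-.0348,[0.275,-0.0266,1.4086],[[0.0485,-0.9755,0.2147],[-0.9988,-0.0474,0.01],[0.0004,-0.215,-0.9766]]),
'side':(484.0463,318.3608,197.6717,-.1054,[-0.2081,0.8086,0.9397],[[-0.7583,-0.3695,0.5371],[-0.6515,0.4587,-0.6043],[-0.0231,-0.8081,-0.5885]])}
def K(n):
    f,cx,cy,k,p,R=C[n];return np.array([[f,0,cx],[0,f,cy],[0,0,1]]),np.array([k,0,0,0,0]),np.array(p),np.array(R)
def onz(n,uv,z):
    M,d,p,R=K(n);x=cv2.undistortPoints(np.array([[uv]],float),M,d)[0,0];v=R@np.r_[x,1];return (p+v*(z-p[2])/v[2])
def px(n,P):
    M,d,p,R=K(n);return cv2.projectPoints(np.atleast_2d(P)@R-(p@R),np.zeros(3),np.zeros(3),M,d)[0][:,0]
E
python3 - <<'E'
from h import *
from scipy.optimize import least_squares
t=lambda u,v:((u+.5)/5-.5+270,(v+.5)/5-.5+145)
s=lambda u,v:((u+.5)/6-.5+265,(v+.5)/6-.5+175)
H=[(264,344),(245,288),(257,230),(298,187),(355,170),(413,181),(458,221),(477,277),(466,335),(426,380),(368,398)]
P=np.array([onz('top',t(*h),.06)[:2] for h in H])
f=lambda x:np.ravel([x[:2]+.072*np.array([np.cos(x[2]-i*np.pi/6),np.sin(x[2]-i*np.pi/6)])-P[i] for i in range(11)])
o=least_squares(f,[.55,-.1,2]);print('center',o.x,np.abs(o.fun).max(), 'start dir',np.degrees(o.x[2]+np.pi/6))
HS=[(256,132),(229,174),(241,218),(288,253),(361,268),(515,184),(498,142)]
Q=np.array([onz('side',s(*h),.06)[:2] for h in HS]);print('side holes-c r',np.hypot(*(Q-o.x[:2]).T), 'ang mod30',np.degrees(np.arctan2(*(Q-o.x[:2]).T[::-1]))%30)
c,rr,_,_=0,0,0,0
o2=least_squares(lambda x:np.hypot(*(Q-x).T)-.072,o.x[:2]);print('side center',o2.x)
for n,u in(('top',t(291,413)),('side',s(459,217))):
  p=onz(n,u,.104);d=p[:2]-o.x[:2];print('plunger',n,p,np.hypot(*d),np.degrees(np.arctan2(d[1],d[0])))
for n,u in(('top',t(128,200)),('side',s(110,250))):print('knob',n,onz(n,u,.084))
print('pivot',onz('top',t(207,213),.046),'pend',onz('top',t(365,270),.094),onz('side',s(373,137),.094))
E
```

```text
center [ 0.55421267 -0.08477587  2.18991602] 0.0007770880955658699 start dir 155.47294556491786
side holes-c r [0.07151778 0.07194168 0.07222553 0.07320686 0.07348219 0.07288932
 0.0714187 ] ang mod30 [5.88859626 6.7361604  6.78361764 6.39834406 6.22804133 4.41520412
 3.831296  ]
side center [ 0.553198   -0.08382889]
plunger top [ 0.46416437 -0.04425452  0.104     ] 0.0987455037556543 155.77245525286224
plunger side [ 0.46369313 -0.04223077  0.104     ] 0.1000193532923958 154.82600225158257
knob top [0.59381919 0.06121783 0.084     ]
knob side [0.59307175 0.06218008 0.084     ]
pivot [0.59696338 0.01347577 0.046     ] pend [ 0.55488015 -0.08524934  0.094     ] [ 0.54516148 -0.07641758  0.094     ]
```

Emit:
move_arm:
  increments:
    - [-1.5,0.2,1.4,0,0.02,0]
    - [-4.5,0.5,4.1,0,0.06,0]
    - [-8,1,7.2,0,0.1,0]
    - [-11.5,1.5,10.4,0,0.14,0]
    - [-15,2,13.5,0,0.18,0]
    - [-18.5,2.5,16.7,0,0.22,0]
    - [-22,3,19.8,0,0.26,0]
    - [-25.5,3.5,23,0,0.3,0]
    - [-29,4,26.1,0,0.34,0]
    - [-32,4,28.8,0,0.36,0]
    - [-34.5,4,31,0,0.38,0]
    - [-36,4,32.4,0,0.38,0]
  grip: 0
  grip_force: 20

```text
time: 1.3
tool_pos: [0.418, -0.1699, 0.2521]
eef_rot: [[0.002, -0.0, 1.0], [-1.0, 0.001, 0.002], [-0.001, -1.0, -0.0]]
ft_force: [-0.1, 0.2, 0.8]
finger_gap: 0.029
```

Run:
```python
from workcell import sensors
import numpy as np
s=sensors.read_state();R=np.array(s['eef_rot']);p=np.array(s['tool_pos'])
print(s['time'],p,R.round(4).tolist(),s['finger_gap'],s['ft_force'])
print(100*R.T@(np.array([.465,-.0437,.195])-p))
```

```text
1.3 [ 0.41800871 -0.16989007  0.25210988] [[0.0022, -0.0002, 1.0], [-1.0, 0.0006, 0.0022], [-0.0006, -1.0, -0.0002]] 0.02864733149172578 [-0.09014543  0.2272401   0.77045023]
[-12.60480677   5.7179789    4.72864644]
```

Emit:
move_arm:
  increments:
    - [-2,0.5,0.8,0,0,0]
    - [-5,1.5,1.9,0,0,0]
    - [-8,3,3,0,0,0]
    - [-11,4.5,4.1,0,0,0]
    - [-12.3,5.4,4.6,0,0,0]
    - [-12.6,5.7,4.7,0,0,0]
    - [-12.6,5.7,4.7,0,0,0]

```text
time: 2.0
tool_pos: [0.4643, -0.0469, 0.1948]
eef_rot: [[-0.001, -0.001, 1.0], [-1.0, -0.0, -0.001], [0.0, -1.0, -0.001]]
ft_force: [-1.4, -0.9, 0.9]
finger_gap: 0.005
```

```bash
cat > look.py <<'E'
import sys,cv2,numpy as np
from workcell import sensors,viewer
i=sys.argv[1]
a=viewer.capture('side')['img'][130:255,255:395,::-1];b=viewer.capture('top')['img'][145:270,270:400,::-1]
a=cv2.resize(a,(448,400),interpolation=3);b=cv2.resize(b,(352,338),interpolation=3)
o=np.zeros((400,800,3),np.uint8);o[:,:448]=a;o[:338,448:]=b;cv2.imwrite(f'pics/l{i}.png',o)
s=sensors.read_state();print(s['time'],s['tool_pos'],s['ft_force'],s['finger_gap'])
E
python3 look.py 1
```

```text
2.1 [ 0.46454702 -0.04804707  0.19547769] [-0.19763167  0.08971955 -0.42966922] 0.0058794084949087356
```

View pics/l1.png

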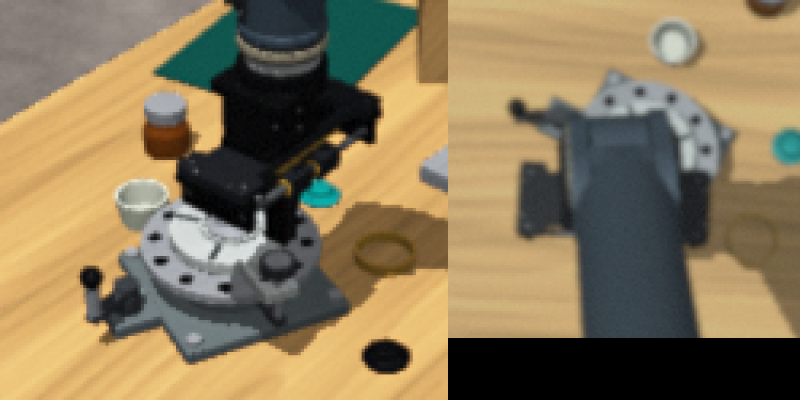

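Emit:
move_arm:
  increments:
    - [-0.2,0.4,0.05,0,0,0]
    - [-0.25,1.0,0.05,0,0,0]
    - [-0.25,1.5,0.05,0,0,0]
    - [-0.25,2.0,0.05,0,0,0]
    - [-0.25,2.4,0.05,0,0,0]
    - [-0.25,2.8,0.05,0,0,0]
    - [-0.25,3.1,0.05,0,0,0]
    - [-0.25,3.3,0.05,0,0,0]
    - [-0.25,3.3,0.05,0,0,0]

```text
time: 3.0
tool_pos: [0.4651, -0.0445, 0.1624]
eef_rot: [[-0.001, -0.001, 1.0], [-1.0, -0.0, -0.001], [0.0, -1.0, -0.001]]
ft_force: [-2.6, -0.2, 7.9]
finger_gap: 0.002
```

```bash
python3 look.py 2
```

```text
3.1 [ 0.46509077 -0.0444314   0.16258356] [-2.75624884 -0.34818785  7.25414892] 0.007418913755663083
```

View pics/l2.png

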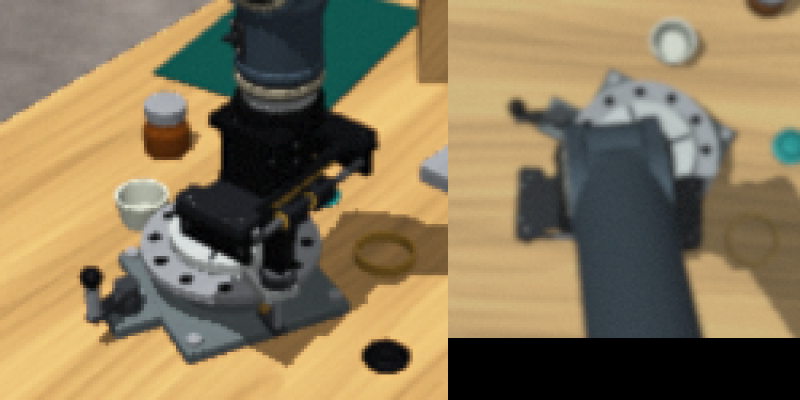

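Emit:
move_arm:
  increments:
    - [0,0.1,0,0,0,0]
    - [0,0.25,0,0,0,0]
    - [0,0.4,0,0,0,0]
    - [0,0.4,0,0,0,0]
    - [0,0.4,0,0,0,0]

```text
time: 3.6
tool_pos: [0.4653, -0.0439, 0.1598]
eef_rot: [[-0.001, -0.0, 1.0], [-1.0, -0.0, -0.001], [0.0, -1.0, -0.0]]
ft_force: [-5.8, 1.4, 18.6]
finger_gap: 0.01
```

Emit:
move_arm:
  increments:
    - [0.39,0,-0.17,0,0,0]
    - [0.79,0,-0.32,0,0,0]
    - [1.2,0,-0.45,0,0,0]
    - [1.61,0,-0.57,0,0,0]
    - [2.03,0,-0.67,0,0,0]
    - [2.45,0,-0.75,0,0,0]
    - [2.87,0,-0.81,0,0,0]
    - [3.3,0,-0.85,0,0,0]
    - [3.72,0,-0.88,0,0,0]
    - [4.15,0,-0.88,0,0,0]
    - [4.15,0,-0.88,0,0,0]

```text
time: 4.7
tool_pos: [0.4585, -0.0862, 0.1599]
eef_rot: [[-0.001, 0.005, 1.0], [-1.0, -0.001, -0.001], [0.001, -1.0, 0.005]]
ft_force: [-0.7, 0.0, 11.7]
finger_gap: 0.002
```

```bash
python3 look.py 3
```

```text
4.8 [ 0.45847868 -0.08620282  0.15992046] [-0.87747678 -0.10319232 10.92242498] 0.008817152488903893
```

View pics/l3.png

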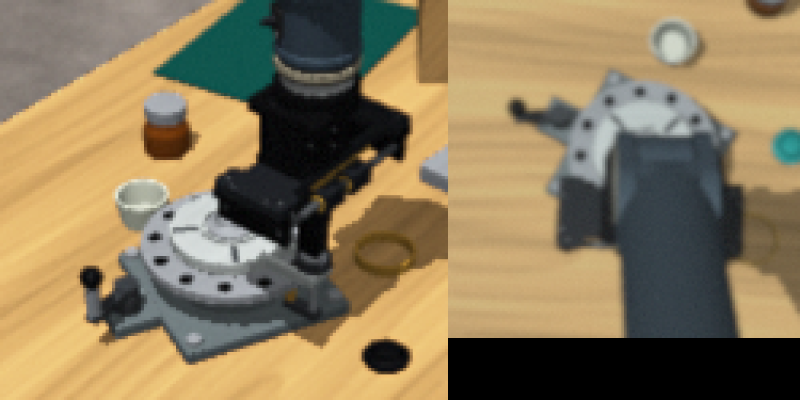

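Emit:
move_arm:
  increments:
    - [0.3,0,0,0,0,0]
    - [0.6,0,0,0,0,0]
    - [0.8,0,0.03,0,0,0]
    - [0.8,0,0.03,0,0,0]
    - [0.8,0,0.03,0,0,0]

```text
time: 5.3
tool_pos: [0.459, -0.0938, 0.1599]
eef_rot: [[-0.001, 0.006, 1.0], [-1.0, -0.001, -0.001], [0.001, -1.0, 0.006]]
ft_force: [0.9, 0.4, 10.5]
finger_gap: 0.005
```

Run:
```python
from workcell import viewer
from h import *
v=viewer.capture('side')['img'][190:250,310:385,::-1]
cv2.imwrite('pics/l4.png',cv2.resize(v,None,fx=8,fy=8,interpolation=3))
for a in (180.5,185.5):
  t=np.radians(a);d=np.array([np.cos(t),np.sin(t)]);c=np.array([.5537,-.0843])
  print(a,[((px('side',np.r_[c+rr*d,z])[0]+.5-[310,190])*8-.5).round(1) for rr,z in((.098,.09),(.098,.076),(.072,.06))])
```

```text
180.5 [array([343.5, 151.9]), array([342.7, 182.5]), array([285.5, 189.9])]
185.5 [array([356.8, 140.3]), array([356. , 170.9]), array([295.3, 181.5])]
```

View pics/l4.png

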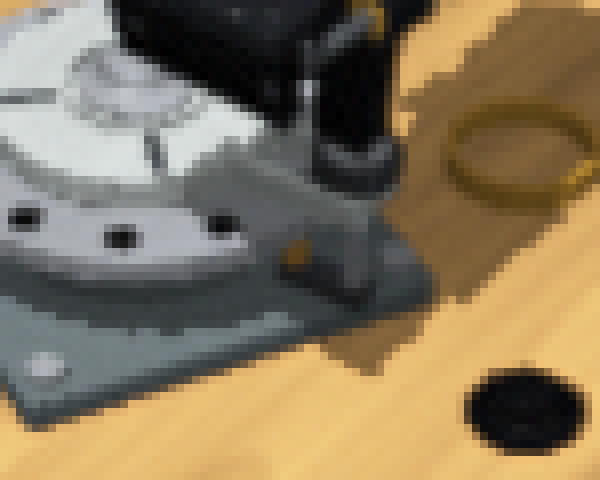

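Emit:
move_arm:
  increments:
    - [0,-0.3,0,0,0,0]
    - [0,-0.7,0,0,0,0]
    - [0,-1.1,0,0,0,0]
    - [0,-1.5,0,0,0,0]
    - [0,-2.0,0,0,0,0]
    - [0,-3.0,0,0,0,0]
    - [0,-4.0,0,0,0,0]
    - [0,-4.0,0,0,0,0]

```text
time: 6.15
tool_pos: [0.4573, -0.094, 0.1996]
eef_rot: [[-0.001, 0.002, 1.0], [-1.0, -0.001, -0.001], [0.001, -1.0, 0.002]]
ft_force: [0.7, -0.4, 1.4]
finger_gap: 0.003
```

Run:
```python
from workcell import viewer,sensors
from h import *
v=viewer.capture('side')['img'][190:250,310:385,::-1]
cv2.imwrite('pics/l5.png',cv2.resize(v,None,fx=8,fy=8,interpolation=3))
for a in (182.5,185.5):
  t=np.radians(a);d=np.array([np.cos(t),np.sin(t)]);c=np.array([.5537,-.0843])
  print(a,[((px('side',np.r_[c+rr*d,z])[0]+.5-[310,190])*8-.5).round(1) for rr,z in((.098,.104),(.098,.093))])
s=sensors.read_state();print(s['tool_pos'],s['ft_force'])
```

```text
182.5 [array([349.8, 116.3]), array([349.2, 140.7])]
185.5 [array([357.6, 109.3]), array([357. , 133.7])]
[ 0.45686166 -0.09400617  0.1989255 ] [ 0.15803223  0.50595703 -0.94846847]
```

View pics/l5.png

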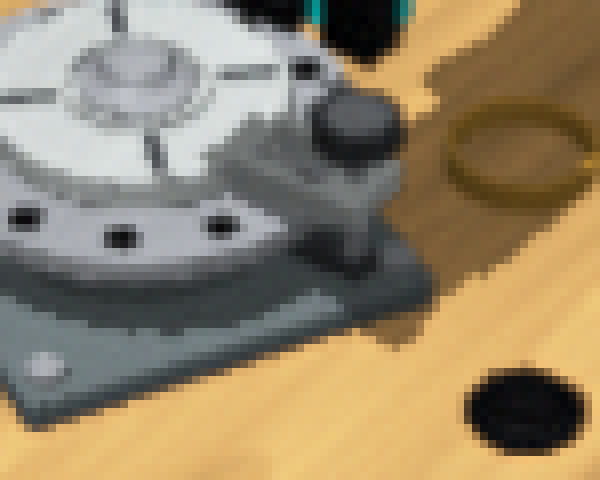

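Emit:
move_arm:
  increments:
    - [-1.5,0,0.9,0,0,0]
    - [-4.5,0,2.6,0,0,0]
    - [-8,0,4.7,0,0,0]
    - [-11.5,0,6.7,0,0,0]
    - [-14,0,8.2,0,0,0]
    - [-15.2,0,8.9,0,0,0]
    - [-15.6,0.5,9.1,0,0,0]
    - [-15.6,2,9.1,0,0,0]
    - [-15.6,4,9.1,0,0,0]
    - [-15.6,5.7,9.1,0,0,0]
    - [-15.6,6.5,9.1,0,0,0]
    - [-15.6,6.7,9.1,0,0,0]

```text
time: 7.4
tool_pos: [0.5468, 0.0604, 0.1301]
eef_rot: [[-0.003, -0.003, 1.0], [-1.0, -0.001, -0.003], [0.001, -1.0, -0.003]]
ft_force: [0.0, -0.1, 0.3]
finger_gap: 0.002
```

```bash
python3 look.py 6
```

```text
7.5 [0.54775842 0.06121348 0.13130575] [-0.09147792 -0.67632268  0.73706906] 0.006830540858532333
```

View pics/l6.png

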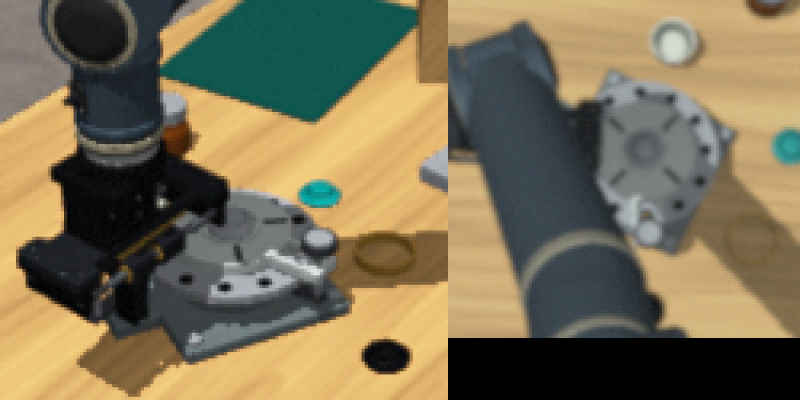

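Emit:
move_arm:
  increments:
    - [0,0,0.6,0,0,0]
    - [0,0,1.4,0,0,0]
    - [0,0,2.0,0,0,0]
    - [0,0,2.6,0,0,0]
    - [0,0,3.2,0,0,0]
    - [0.1,0,3.8,0,0,0]
    - [0.2,0,4.3,0,0,0]
    - [0.4,0,4.8,0,0,0]
    - [0.6,0,5.3,0,0,0]
    - [0.8,0,5.7,0,0,0]
    - [1.0,0,6.0,0,0,0]
    - [1.0,0,6.0,0,0,0]

```text
time: 8.7
tool_pos: [0.6086, 0.051, 0.1313]
eef_rot: [[-0.002, 0.001, 1.0], [-1.0, -0.001, -0.002], [0.001, -1.0, 0.001]]
ft_force: [-0.8, 1.3, -1.2]
finger_gap: 0.011
```

Emit:
move_arm:
  increments:
    - [0.1,0,0.2,0,0,0]
    - [0.3,0,0.4,0,0,0]
    - [0.4,0,0.6,0,0,0]
    - [0.5,0,0.8,0,0,0]
    - [0.5,0,0.8,0,0,0]

```text
time: 9.2
tool_pos: [0.6135, 0.0478, 0.1311]
eef_rot: [[-0.001, -0.006, 1.0], [-1.0, 0.0, -0.001], [-0.0, -1.0, -0.006]]
ft_force: [-9.8, 2.9, 5.3]
finger_gap: 0.01
```

Run:
```python
from workcell import viewer,sensors
import cv2,numpy as np
a=viewer.capture('side')['img'][175:250,250:350,::-1];b=viewer.capture('top')['img'][145:225,290:370,::-1]
o=np.zeros((360,800,3),np.uint8);o[:,:480]=cv2.resize(a,(480,360),interpolation=3);o[:320,480:]=cv2.resize(b,(320,320),interpolation=3);cv2.imwrite('pics/l7.png',o)
s=sensors.read_state();print(s['time'],s['tool_pos'],s['ft_force'])
```

```text
9.3 [0.6134455  0.04778839 0.13106458] [-9.49982688  2.90242776  3.51019062]
```

View pics/l7.png

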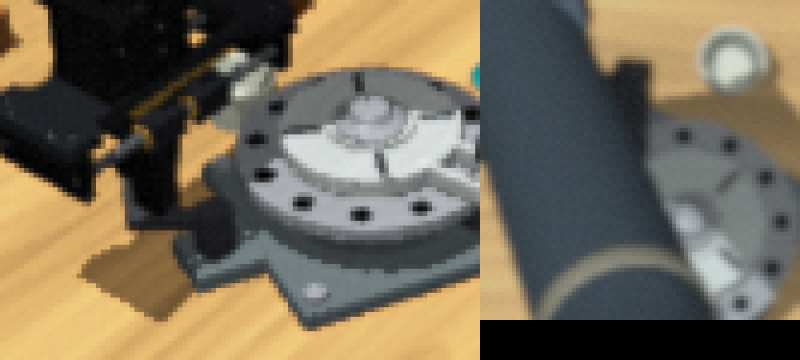

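Emit:
move_arm:
  increments:
    - [0,0,0.2,0,0,0]
    - [0,0,0.4,0,0,0]
    - [0,0,0.4,0,0,0]
    - [0,0,0.4,0,0,0]
    - [0,0,0.4,0,0,0]

```text
time: 9.8
tool_pos: [0.6142, 0.0479, 0.1309]
eef_rot: [[-0.0, -0.014, 1.0], [-1.0, -0.001, -0.0], [0.001, -1.0, -0.014]]
ft_force: [-17.1, 3.5, 12.8]
finger_gap: 0.0
```

Emit:
move_arm:
  increments:
    - [0,0,-0.5,0,0,0]
    - [0,0,-1.5,0,0,0]
    - [0,0,-3,0,0,0]
    - [0,0,-4.5,0,0,0]
    - [0,-1.5,-5,0,0,0]
    - [0,-5,-5,0,0,0]
    - [-1,-9,-5,0,0,0]
    - [-4,-12,-5,0,0,0]
    - [-8,-13,-5,0,0,0]
    - [-12,-13,-5,0,0,0]
    - [-16,-13,-5,0,0,0]
    - [-18,-13,-5,0,0,0]

```text
time: 11.0
tool_pos: [0.5704, 0.2311, 0.2636]
eef_rot: [[0.003, 0.004, 1.0], [-1.0, 0.003, 0.003], [-0.003, -1.0, 0.004]]
ft_force: [0.7, -0.1, -0.4]
finger_gap: 0.004
```

Run:
```python
from workcell import viewer,sensors
from h import *
a=viewer.capture('side')['img'][175:250,265:365,::-1];b=viewer.capture('top')['img'][145:265,280:400,::-1]
o=np.zeros((400,800,3),np.uint8);o[:300,:400]=cv2.resize(a,(400,300),interpolation=3);o[:,400:]=cv2.resize(b,(400,400),interpolation=3);cv2.imwrite('pics/l8.png',o)
f=10/3
for A in(39,43,47):
  t=np.radians(A);k=np.array([.5988+.048*np.cos(t),.0138+.048*np.sin(t),.084])
  print(A,(px('side',k)[0]+.5-[265,175])*4-.5,(px('top',k)[0]+.5-[280,145])*f-.5+[400,0])
for A in(182.5,185.5,188.5):
  t=np.radians(A);k=np.array([.5537+.098*np.cos(t),-.0843+.098*np.sin(t),.104])
  print(A,(px('side',k)[0]+.5-[265,175])*4-.5,(px('top',k)[0]+.5-[280,145])*f-.5+[400,0])
s=sensors.read_state();print(s['time'],s['tool_pos'],s['ft_force'])
```

```text
39 [ 48.26536083 131.50378598] [473.16436605  89.83018317]
43 [ 47.97465582 134.27218391] [470.30412537  91.99062235]
47 [ 48.00261579 137.03748136] [467.60329185  94.33876182]
182.5 [354.63698997 117.91267606] [610.0649782  287.01268366]
185.5 [358.55648858 114.40848614] [615.84781228 286.8884042 ]
188.5 [362.14000074 110.79880394] [621.61190329 286.46331396]
11.1 [0.57018095 0.23108511 0.26315614] [ 0.11550374 -0.4173824  -0.14882903]
```

View pics/l8.png

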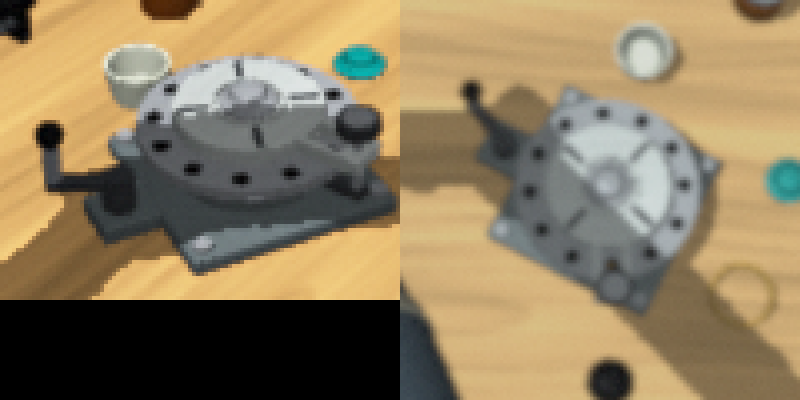

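```bash
python3 -c "
from workcell import order
print(order.job_done())"
```

```text
the job is handed in; nothing more can be done
None
```

I finished the job and handed it in at about 11 s of the 51 s allowed; no verdict is reported.

- **Plunger and table:** I pressed the plunger to its lower stop with the closed fingertips, at about 18 N. I then dragged it 30° anticlockwise and let it spring up. In the final images the head is at 185.5°, the next hole (it started at 155.5°), and at its released height. The pin had gone up out of view in the close crop taken just after release.
- **Clamp lever:** I pushed it clockwise until it stopped. At 17 N it moved only 0.7 mm further. The knob is at about 43° in both views, 0.93 rad from where it began. That is within the possible travel of 0.9 to 1.2 rad, so the evidence for the stop is the push force; I could not read the clamp angle directly.
- **Other things:** The pendant looks seated at the centre of the faceplate. The cup, bangle and look-alikes near the table look unmoved. I did not re-check the hammer, block, spool and saw in the last pictures, but the arm stayed clear of them. The arm is clear and the force reading is near zero.

No check failed. The only oddity was 1–2 mm of noise or lag in the TCP readings, and I corrected for it before pressing the plunger.

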